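# Seat a spacer block in the corner stop

### The job

Push the aluminium spacer block along the bench into the corner stop: one long side flat against the long fence and one end up against the short end stop, with no gap at either. Only slide it with the fingers, never lift or tip it, leave the tin, the bush and the bit holder where they are, and move clear when it is seated.

Things in the scene. Friction and masses are not known exactly. Their poses are not given: they have to be found in the camera images.
- spacer_block: loose aluminium block, 50 mm long (its y axis), 30 mm wide (its x axis), 20 mm high, two dark holes in the top, 65 to 105 g, lying flat on the bench, its long axis within 0.5 rad of the robot's x axis; origin at the centre of its underside, z up. The two long sides are equivalent, and so are the two ends
- corner_stop: L of two flat aluminium bars, 25 mm wide, 12 mm high, screwed to the bench. Origin on the bench at the inner corner of the working faces; x points away from the robot within 0.2 rad. Long fence: working face y = 0, from the corner 200 mm along -x, bar on the +y side. End stop: working face x = 0, y = -4 to -49 mm, bar on the +x side. The block goes in the open side, x < 0, y < 0
- seat (a point): point on the bench in the corner stop where the centre of the seated block's underside belongs: x = -25 mm, y = -15 mm in the corner stop's frame, same axes; the seated block's long axis lies along this x
- paste_tin: bystander: round flat tin, 57 mm across and 24 mm high, loose; origin at the centre of its underside
- bush: bystander: flanged bush, 24 mm across and 22 mm high, standing loose; origin at the centre of its underside
- bit_holder: bystander: bit holder (short screwdriver-like handle with shank), 77 mm long along its y axis, 18 mm thick, lying loose; origin below its middle
- tape_dispenser: obstacle, fixed: small dark tape dispenser to the right of the corner stop, 125 mm long (its y axis), 37 mm wide, 63 mm high; origin below its middle
- power_unit: obstacle, fixed: dark power unit beyond the corner stop, 210 mm (its x axis) by 150 mm, 85 mm high; knob and switch stick out 20 mm from its -x face; origin near the middle of its underside
Not all that is in view belongs to the job. There is more than one size of the spacer_block; the one meant has the size given above.

How it is judged:
By the outcome, as a careful person would: the job done as asked, in the order asked, and still so for the second after the job is handed in, with the robot touching nothing.
It also fails if it takes over 61 s, if anything falls off the work surface, if the arm or the gripper's body presses on something with over 40 N, if the wrist force passes 120 N, or if a joint passes its speed limit or range.

### The arm

A 7-joint arm with a two-finger parallel gripper is mounted at the origin on the work surface; the furniture and walls round the work are solid. World frame = base frame: x ahead of the robot, y to its left, z up, the work surface at z = 0. Lengths are in m, angles in rad, forces in N, time in s.
With the tool pointing down it reaches from about 0.425 to 0.875 m from the base axis. Payload 8.4 kg.
Tool frame: the origin (TCP) lies on the centre line of the jaws, within the pads' length; the fingertips stand 22 mm ahead of it and the grasp point (between the pads) lies 3 mm ahead of it; z points along the fingers, y is the direction in which the jaws open and shut (so a half turn about z gives the same grasp; the last joint's range is limited). The gripper opens to 87 mm and grips with 3 to 60 N. Pads are 19 mm wide; open, the fingers measure 117 mm over their backs; the gripper's body (75 mm by 190 mm) begins 51 mm behind the grasp point.
Start: joints at [1.132, 0.333, 0.04, 1.465, -0.013, 1.343, -0.059], TCP at [0.217, -0.613, 0.245] pointing down, gripper open.
Joint ranges: [-2.58, 2.58], [-0.38, 2.09], [-1.3, 1.39], [0.25, 2.4], [-1.5, 4.64], [0.08, 2.09], [-2.65, 2.65]. Speed limits (rad/s): [2.22, 2.22, 2.79, 2.79, 3.14, 3.14, 3.14].

### API

Orientations are given as a unit quaternion [w, x, y, z].
In Python, from cell import r, optics, order gives the robot as it stands.
- The arm moves only by the tool arm_command, never from a script. Its argument "increments" is a list of rows, each a list of 7 numbers: the turn, a rotation vector about the tool's x, y, z in rad, then the shift along the tool's x, y, z in m, then the closure, from 0 (fully open) to 1 (shut). In form: [[wx, wy, wz, x, y, z, hand], ...]. A call has 1 to 20 rows; each row shifts and turns the commanded pose from where the row before left it, along the tool's axes as they then stand; what a row does not reach is not made up. A row lasts 1/8 s, in which the tool goes at most 62.5 mm and 10.7 degrees, less where a joint would pass 70% of its speed; a pose out of reach is approached as far as the arm can. A call is refused whole if a number of a shift passes 0.0625 or a number of a turn 0.188, either way. A call with a gripper value outside its range is refused whole. The fingers move at their own pace and stop on an object; "squeeze" is the grip in N (left out, the last holds). Time passes only in rows, so rows that do not move let the fingers close. It gives the time, the measured TCP pose, the force and the opening at its end, in the units of the state.
- r.sense(): the state, without advancing time (a new reading comes with each control period).
- optics.grab_frame(name): name is "side" or "top"; returns (picture, depth): 420x560x3 uint8, red, green, blue; 420x560 float32, m along the optical axis (not along the pixel's ray), 0 where there is no reading.
- optics.camera_info(name): a dict with "fovy" (degrees; the focal length in pixels is half the picture's height over the tangent of half this angle, whatever the lens; pixels are square), "cx", "cy" (the principal point, pixels), "eye" and "attitude" of the camera in the world. Camera axes: x right, y down, z forward; pixel columns grow to the right and rows downward; lengths in m; the calibration is good to about 2 mm. A picture is of the moment at which its call begins. camera_info takes no time and is no camera call.
- order.close_job(): hands the job in, once; it reports no verdict.
The state is a dict: "t": time; "q": joint angles; "qvel": joint speeds; "joint_efforts": joint torques, N m; "position": TCP position; "tcp_rot": TCP orientation; "contact_force": force on the tool from outside, world axes, zero at the start; "ft_torque": the same for the moment, N m; "grip_width": opening from 0.0 (shut) to 1.0 (fully open).
Only numpy, scipy, OpenCV 4.12 (cv2) and the standard library are available. Lean on these libraries where they do the work, as an engineer would, in place of code of your own. Each camera call takes 0.05 s, during which the arm holds its last target.

## Working session

There is one attempt and no reset: what is moved stays moved. The work goes in short steps, Python scripts to look and compute and a tool call to move; the robot and the scene stay as the last step left them, time stands still between calls to the robot, and variables do not carry over. Pictures are saved under pics/ and viewed, and the job is handed in when it is done.

Besides the shell and the picture viewer there is one more tool, called after "Call:" as name(argument=value, ...), one argument or row to a line, values as JSON. arm_command: Moves the arm, as the interface text tells. Its arguments: {"type":"object","properties":{"increments":{"type":"array"},"squeeze":{"type":"number"}},"required":["increments"]}

```bash
mkdir -p pics; ls
python3 - <<'E'
from cell import r, optics, order
import cv2,numpy as np
s=r.sense();print(s)
for n in("top","side"):
    p,d=optics.grab_frame(n);cv2.imwrite(f"pics/{n}0.png",p[:,:,::-1]);np.save(f"{n}0.npy",d);cv2.imwrite
    print(n,optics.camera_info(n))
E
```

```text
pics
{'t': 0.0, 'q': array([ 1.13178049,  0.33392551,  0.03986238,  1.46626552, -0.01339509,
        1.34329791, -0.0585155 ]), 'qvel': array([-0.0001022 , -0.00117196,  0.00232317, -0.00171219, -0.00173293,
       -0.00093313, -0.00149128]), 'joint_efforts': array([-7.08508087e-04, -6.56345415e+01,  1.33499723e+00, -4.03806174e+01,
       -5.98389725e-02,  4.47718310e-02,  1.14548066e-04]), 'position': array([ 0.21648933, -0.6124305 ,  0.24365246]), 'tcp_rot': array([-7.92094593e-04,  9.85601768e-01,  1.69081310e-01, -1.92858073e-04]), 'contact_force': array([0.51764382, 0.26066119, 1.0082879 ]), 'ft_torque': array([-0.00282855, -0.06227048, -0.01136009]), 'grip_width': 1.002134216025025}
top {'fovy': 47.43766303861842, 'cx': 279.56438434866834, 'cy': 211.3586806388545, 'eye': array([0.30500072, 0.14974538, 1.15565167]), 'attitude': array([-0.05652013,  0.70864177, -0.70050348,  0.06266737])}
side {'fovy': 54.96503243049, 'cx': 280.5015268297381, 'cy': 210.7946077672941, 'eye': array([ 0.53948194, -0.70137303,  0.66428338]), 'attitude': array([-0.45298874,  0.8915121 ,  0.00160658, -0.0021887 ])}
```

View pics/top0.png

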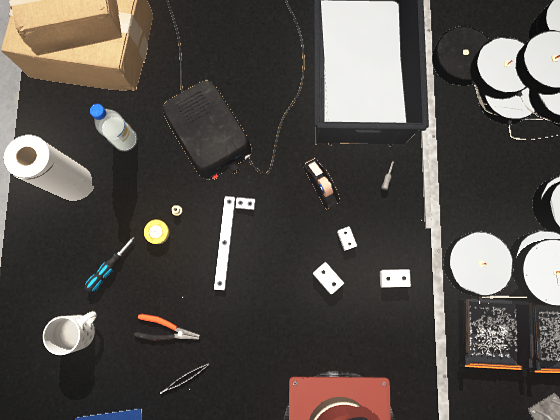

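View pics/side0.png

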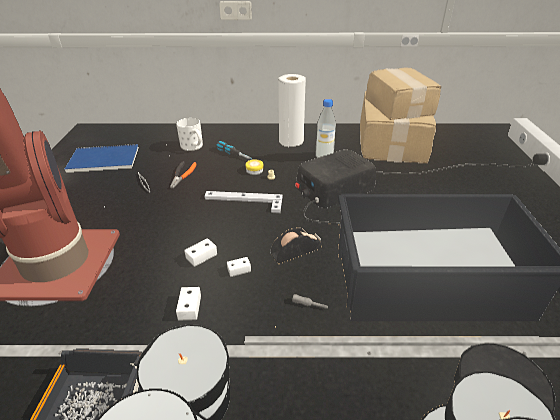

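```bash
cat > h.py <<'E'
import numpy as np,cv2
from scipy.spatial.transform import Rotation as R
def cam(info):
    q=info['attitude'];M=R.from_quat([q[1],q[2],q[3],q[0]]).as_matrix()
    f=210/np.tan(np.radians(info['fovy']/2));return M,f,info['cx'],info['cy'],np.array(info['eye'])
def ray(info,u,v,z):
    M,f,cx,cy,e=cam(info);d=M@np.array([(u-cx)/f,(v-cy)/f,1.]);return e+d*(z-e[2])/d[2]
def proj(info,P):
    M,f,cx,cy,e=cam(info);c=M.T@(np.array(P)-e);return cx+f*c[0]/c[2],cy+f*c[1]/c[2]
E
python3 - <<'E'
from cell import optics
from h import *
i=optics.camera_info("top")
p=cv2.imread("pics/top0.png");d=np.load("top0.npy")
print(ray(i,280,211,0), d[300,100],d[238,347])
g=p.min(axis=2)
m=(g>120).astype(np.uint8)
n,l,st,c=cv2.connectedComponentsWithStats(m)
for k in range(1,n):
    u,v=c[k]
    if st[k,4]>60 and 195<v<310 and 200<u<425:
        m1=(l==k).astype(np.uint8);m1=cv2.morphologyEx(m1,cv2.MORPH_CLOSE,np.ones((5,5)))
        ct=cv2.findContours(m1,0,2)[0][0]
        pts=np.array([ray(i,*q[0],.02)[:2] for q in ct],np.float32)*1000
        print(c[k],st[k,4],cv2.minAreaRect(pts),ray(i,u,v,.02))
a=p[185:310,200:420];cv2.imwrite("pics/crop0.png",cv2.resize(a,None,fx=3.6,fy=3.6,interpolation=cv2.INTER_CUBIC))
E
```

```text
[0.50286421 0.13966822 0.        ] 1.1299424 1.143794
[224.05070994 242.98985801] 986 ((423.06036376953125, 271.9541931152344), (25.409305572509766, 224.45040893554688), 85.14389038085938) [0.42052635 0.2722263  0.02      ]
[244.79166667 202.91666667] 192 ((518.1797485351562, 225.14552307128906), (44.87875747680664, 26.89915657043457), 85.43246459960938) [0.51819763 0.22511002 0.02      ]
[346.63321799 238.02422145] 289 ((436.095947265625, -20.03059959411621), (51.60222625732422, 33.19534683227539), 21.052845001220703) [ 0.43586554 -0.02016108  0.02      ]
[327.802 277.764] 500 ((341.23028564453125, 25.4436092376709), (67.97823333740234, 42.298133850097656), 41.41492462158203) [0.34120213 0.02549141 0.02      ]
[394.71734893 277.89668616] 513 ((342.8921203613281, -132.33746337890625), (41.23426818847656, 71.37809753417969), 3.182450532913208) [ 0.34263557 -0.13257263  0.02      ]
```

View pics/crop0.png

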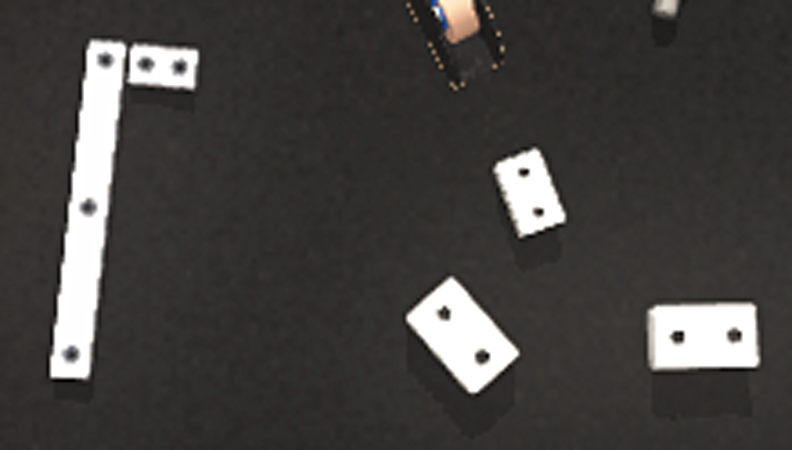

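Run:
```python
from cell import optics
from h import *
for n in("top","side"):
    i=optics.camera_info(n)
    p=cv2.imread(f"pics/{n}0.png");d=np.load(n+"0.npy")
    # all points from depth
    M,f,cx,cy,e=cam(i)
    v,u=np.mgrid[:420,:560]
    P=e+(np.stack([(u-cx)/f,(v-cy)/f,np.ones_like(u,float)],-1)*d[...,None])@M.T
    np.save(n+"P.npy",P)
    b=p.min(axis=2)>120
    for nm,(x0,x1,y0,y1,z) in dict(block=(.40,.475,-.06,.02,.02),L=(.29,.56,.19,.31,.012)).items():
        Z=np.stack([*[ray(i,0,0,z)]*1])
        # ray-plane positions
        D=np.stack([(u-cx)/f,(v-cy)/f,np.ones_like(u,float)],-1)@M.T
        Q=e+D*((z-e[2])/D[...,2:])
        m=b&(Q[...,0]>x0)&(Q[...,0]<x1)&(Q[...,1]>y0)&(Q[...,1]<y1)
        print(n,nm,m.sum(),"depth z med",np.median(P[m][:,2]),"depth xy",np.median(P[m],0))
        ms=cv2.morphologyEx(m.astype(np.uint8),cv2.MORPH_CLOSE,np.ones((5,5))) if nm=="block" else m.astype(np.uint8)
        for ct in cv2.findContours(ms,0,2)[0]:
            if len(ct)<12: continue
            pts=np.array([Q[q[0][1],q[0][0]][:2] for q in ct],np.float32)*1000
            rc=cv2.minAreaRect(pts); print(rc, cv2.boxPoints(rc).round(1).tolist())
    # obstacles extents
P=np.load("topP.npy")
for nm,(x0,x1,y0,y1) in dict(power=(.5,.85,.1,.45),tape=(.48,.66,-.05,.12),holder=(.5,.65,-.2,-.08)).items():
    m=(P[...,0]>x0)&(P[...,0]<x1)&(P[...,1]>y0)&(P[...,1]<y1)&(P[...,2]>.018)
    q=P[m];print(nm,q.min(0),q.max(0),[ (z,q[q[:,2]>z].min(0)[:2].round(3).tolist()) for z in(.03,.05)if (q[:,2]>z).any()])
```

```text
top block 289 depth z med 0.019730046937528112 depth xy [ 0.43587652 -0.020744    0.01973005]
((436.095947265625, -20.03059959411621), (51.60222625732422, 33.19534683227539), 21.052845001220703) [[406.1000061035156, -13.800000190734863], [418.0, -44.79999923706055], [466.1000061035156, -26.299999237060547], [454.20001220703125, 4.699999809265137]]
top L 1178 depth z med 0.012396664928624568 depth xy [0.44302437 0.27037288 0.01239666]
((519.6814575195312, 225.67660522460938), (45.194862365722656, 27.08865737915039), 85.43218231201172) [[504.3999938964844, 204.1999969482422], [531.4000244140625, 202.10000610351562], [535.0, 247.10000610351562], [508.0, 249.3000030517578]]
((423.8919372558594, 272.8150634765625), (25.588319778442383, 226.03150939941406), 85.14390563964844) [[310.20001220703125, 269.6000061035156], [535.4000244140625, 250.5], [537.5999755859375, 276.0], [312.3999938964844, 295.1000061035156]]
side block 339 depth z med 0.019338489049426033 depth xy [ 0.43903981 -0.02987414  0.01933849]
((439.4944763183594, -31.939498901367188), (52.712890625, 50.728729248046875), 19.92375373840332) [[406.1000061035156, -17.100000381469727], [423.3999938964844, -64.80000305175781], [472.8999938964844, -46.79999923706055], [455.6000061035156, 0.8999999761581421]]
side L 713 depth z med 0.011788680519732586 depth xy [0.44267015 0.26330327 0.01178868]
((423.0118103027344, 241.7816162109375), (85.83626556396484, 226.42630004882812), 84.9304428100586) [[306.3999938964844, 209.0], [532.0, 189.0], [539.5999755859375, 274.5], [314.0, 294.5]]
power [0.50097952 0.18485626 0.01813867] [0.84857099 0.42402148 0.09327292] [(0.03, [0.575, 0.204]), (0.05, [0.578, 0.214])]
tape [ 0.50834694 -0.00293775  0.01831706] [0.63022552 0.08485237 0.06761705] [(0.03, [0.511, -0.001]), (0.05, [0.524, 0.008])]
holder [ 0.55979447 -0.12606348  0.01803648] [ 0.5925666  -0.11348062  0.02096207] []
```

Run:
```python
from h import *
P=np.load("topP.npy").reshape(-1,3)
a=np.array([.2165,-.612]);b=np.array([.449,-.0545])
d=(b-a)/np.linalg.norm(b-a);w=P[:,:2]-a;s=w@d;t=w@np.array([-d[1],d[0]])
m=(abs(t)<.13)&(s>-.05)&(s<.72)
for k in np.arange(-.05,.7,.05):
    q=P[m&(s>k)&(s<k+.05)]
    if len(q):print(round(k,2),q[:,2].max(),len(q))
```

```text
0.05 0.03139352916033267 575
0.1 0.06538100456948004 901
0.15 0.1302386604514989 2230
0.2 0.12541755157258305 2928
0.25 0.12398139910422135 2437
0.3 0.1051170571912059 2544
0.35 0.08634392629411969 2739
0.4 0.08474119610007902 2467
0.45 0.0325767948872131 2175
0.5 0.03125654011131074 2235
0.55 0.023751720195198445 2181
0.6 0.03082609151021032 2119
0.65 0.05013014827827722 2137
```

Call:
arm_command(
  increments=[
    [0, 0, 0, 0.01, -0.011, 0, 0.85],
    [0, 0, 0, 0.02, -0.022, 0, 0.85],
  ],
)

```text
t: 0.35
position: [0.2337, -0.5709, 0.244]
tcp_rot: [-0.0, 0.986, 0.168, -0.0]
contact_force: [0.6, 0.2, 0.3]
grip_width: 0.853
```

Call:
arm_command(
  increments=[
    [0, 0, 0, 0.031, -0.0346, 0, 0.85],
    [0, 0, 0, 0.031, -0.0346, 0, 0.85],
    [0, 0, 0, 0.031, -0.0346, 0, 0.85],
    [0, 0, 0, 0.031, -0.0346, 0, 0.85],
    [0, 0, 0, 0.031, -0.0346, 0, 0.85],
    [0, 0, 0, 0.031, -0.0346, 0, 0.85],
    [0, 0, 0, 0.031, -0.0346, 0, 0.85],
    [0, 0, 0, 0.031, -0.0346, 0, 0.85],
    [0, 0, 0, 0.031, -0.0346, 0, 0.85],
    [0, 0, 0, 0.031, -0.0346, 0, 0.85],
    [0, 0, 0, 0.031, -0.0346, 0, 0.85],
    [0, 0, 0, 0.018, -0.02, 0, 0.85],
    [0, 0, 0, 0.01, -0.01, 0, 0.85],
    [0, 0, 0, 0, 0, 0, 0.85],
  ],
)

```text
t: 2.1
position: [0.4448, -0.0611, 0.2445]
tcp_rot: [0.0, 0.985, 0.17, -0.0]
contact_force: [-0.0, 0.3, -0.3]
grip_width: 0.15
```

Call:
arm_command(
  increments=[
    [0, 0, -0.1, 0, 0, 0, 0.85],
    [0, 0, -0.16, 0, 0, 0, 0.85],
    [0, 0, -0.16, 0, 0, 0, 0.85],
    [0, 0, -0.16, 0, 0, 0, 0.85],
    [0, 0, -0.16, 0, 0, 0, 0.85],
    [0, 0, -0.16, 0, 0, 0, 0.85],
    [0, 0, -0.16, 0, 0, 0, 0.85],
    [0, 0, -0.16, 0, 0, 0, 0.85],
    [0, 0, -0.16, 0, 0, 0, 0.85],
    [0, 0, -0.16, 0, 0, 0, 0.85],
    [0, 0, -0.057, 0, 0, 0, 0.85],
    [0, 0, 0, 0, 0, 0, 0.85],
  ],
)

```text
t: 3.6
position: [0.4445, -0.0629, 0.2444]
tcp_rot: [-0.0, 0.568, 0.823, -0.0]
contact_force: [-0.3, -0.4, -0.1]
grip_width: 0.151
```

Call:
arm_command(
  increments=[
    [0, 0, 0, 0, 0.003, 0.02, 0.85],
    [0, 0, 0, 0, 0.004, 0.035, 0.85],
    [0, 0, 0, 0, 0, 0.04, 0.85],
    [0, 0, 0, 0, 0, 0.04, 0.85],
    [0, 0, 0, 0, 0, 0.03, 0.85],
    [0, 0, 0, 0, 0, 0.02, 0.85],
    [0, 0, 0, 0, 0, 0.015, 0.85],
    [0, 0, 0, 0, 0, 0.01, 0.85],
    [0, 0, 0, 0, 0, 0.004, 0.85],
    [0, 0, 0, 0, 0, 0, 0.85],
  ],
)

```text
t: 4.85
position: [0.4517, -0.0591, 0.0308]
tcp_rot: [0.0, 0.567, 0.824, 0.0]
contact_force: [0.3, -0.7, -0.4]
grip_width: 0.15
```

Run:
```python
from cell import optics
import cv2
for n,(a,b,c,d) in dict(side=(170,320,150,350),top=(185,310,200,420)).items():
    p,_=optics.grab_frame(n);cv2.imwrite(f"pics/{n}1.png",cv2.resize(p[a:b,c:d,::-1],None,fx=3.6,fy=3.6,interpolation=2))
```

```text
(no output)
```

View pics/side1.png

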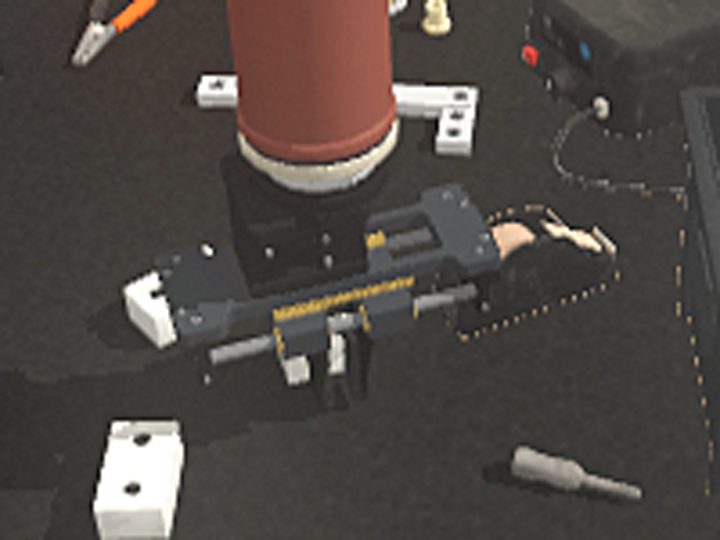

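View pics/top1.png

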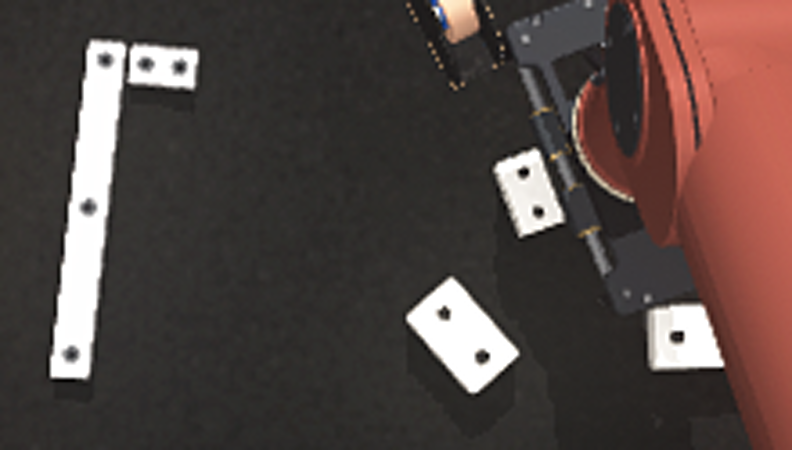

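Call:
arm_command(
  increments=[
    [0, 0, 0, 0.004, 0, 0.002, 0.85],
    [0, 0, 0, 0.006, 0, 0.002, 0.85],
    [0, 0, 0, 0.004, 0, 0, 0.85],
    [0, 0, 0, 0.003, 0, 0, 0.85],
    [0, 0, 0, 0.003, 0, 0, 0.85],
    [0, 0, 0, 0.003, 0, 0, 0.85],
    [0, 0, 0.03, 0.004, 0.0005, 0, 0.85],
    [0, 0, 0.035, 0.005, 0.0008, 0, 0.85],
    [0, 0, 0.035, 0.005, 0.0008, 0, 0.85],
    [0, 0, 0.035, 0.005, 0.0008, 0, 0.85],
    [0, 0, 0.035, 0.005, 0.0008, 0, 0.85],
  ],
)

```text
t: 6.32
position: [0.4397, -0.0133, 0.0266]
tcp_rot: [-0.0, 0.635, 0.772, -0.0]
contact_force: [1.0, 0.5, -0.5]
grip_width: 0.15
```

Run:
```python
from cell import optics
import cv2
for n,(a,b,c,d) in dict(top=(185,310,200,420)).items():
    p,_=optics.grab_frame(n);cv2.imwrite(f"pics/{n}2.png",cv2.resize(p[a:b,c:d,::-1],None,fx=3.6,fy=3.6,interpolation=2))
```

```text
(no output)
```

View pics/top2.png

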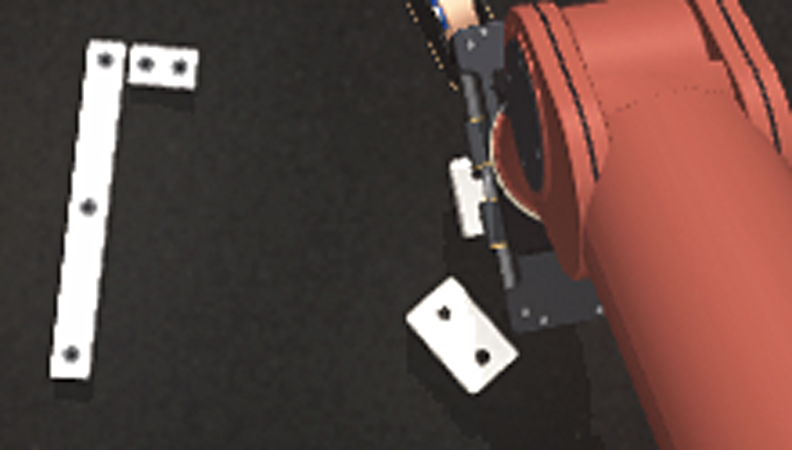

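Call:
arm_command(
  increments=[
    [0, 0, 0.035, 0.005, 0.0008, 0, 0.85],
    [0, 0, 0.035, 0.005, 0.0008, 0, 0.85],
    [0, 0, 0.035, 0.005, 0.0008, 0, 0.85],
    [0, 0, 0.035, 0.005, 0.0008, 0, 0.85],
    [0, 0, 0.035, 0.005, 0.0005, 0, 0.85],
    [0, 0, 0.035, 0.005, 0, 0, 0.85],
    [0, 0, 0.035, 0.005, 0, 0, 0.85],
    [0, 0, 0.033, 0.005, 0, 0, 0.85],
    [0, 0, 0, 0.006, 0, 0, 0.85],
    [0, 0, 0, 0.007, 0, 0, 0.85],
    [0, 0, 0, 0.008, 0, 0, 0.85],
    [0, 0, 0, 0.008, 0, 0, 0.85],
    [0, 0, 0, 0.008, 0, 0, 0.85],
    [0, 0, 0, 0.008, 0, 0, 0.85],
    [0, 0, 0, 0.008, 0, 0, 0.85],
    [0, 0, 0, 0.008, 0, 0, 0.85],
  ],
)

```text
t: 8.38
position: [0.4455, 0.088, 0.0266]
tcp_rot: [-0.0, 0.736, 0.678, -0.0]
contact_force: [-0.1, -0.0, 0.7]
grip_width: 0.151
```

Run:
```python
from cell import optics
import cv2
for n,(a,b,c,d) in dict(top=(185,310,200,420)).items():
    p,_=optics.grab_frame(n);cv2.imwrite(f"pics/{n}3.png",cv2.resize(p[a:b,c:d,::-1],None,fx=3.6,fy=3.6,interpolation=2))
```

```text
(no output)
```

View pics/top3.png

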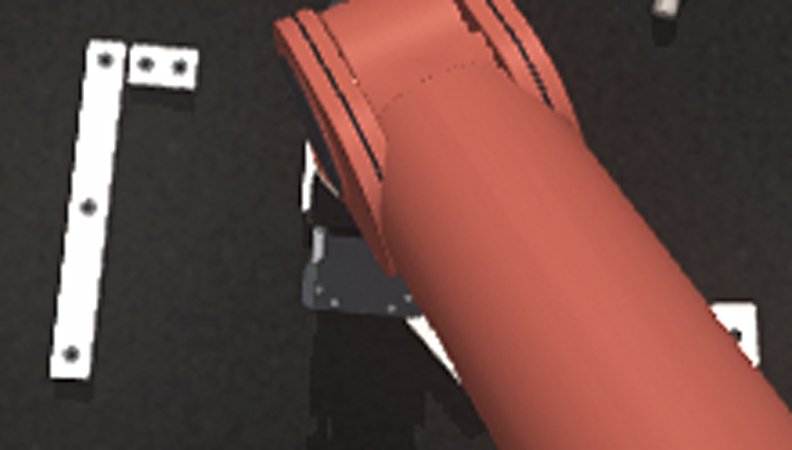

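Call:
arm_command(
  increments=[
    [0, 0, 0, 0.006, 0, 0, 0.85],
    [0, 0, 0, 0.008, 0, 0, 0.85],
    [0, 0, 0, 0.008, 0, 0, 0.85],
    [0, 0, 0, 0.008, 0, 0, 0.85],
    [0, 0, 0, 0.008, 0, 0, 0.85],
    [0, 0, 0, 0.008, 0, 0, 0.85],
    [0, 0, 0, 0.008, 0, 0, 0.85],
    [0, 0, 0, 0.008, 0, 0, 0.85],
    [0, 0, 0, 0.008, 0, 0, 0.85],
    [0, 0, 0, 0.008, 0, 0, 0.85],
    [0, 0, 0, 0.008, 0, 0, 0.85],
    [0, 0, 0, 0.008, 0, 0, 0.85],
    [0, 0, 0, 0.006, 0, 0, 0.85],
    [0, 0, 0, 0.004, 0, 0, 0.85],
    [0, 0, 0, 0, 0, 0, 0.85],
  ],
)

```text
t: 10.3
position: [0.454, 0.1914, 0.0265]
tcp_rot: [-0.0, 0.735, 0.678, 0.0]
contact_force: [0.4, -0.7, 0.3]
grip_width: 0.152
```

Run:
```python
from cell import optics
import cv2
for n,(a,b,c,d) in dict(top=(185,310,200,420),side=(150,280,150,350)).items():
    p,_=optics.grab_frame(n);cv2.imwrite(f"pics/{n}4.png",cv2.resize(p[a:b,c:d,::-1],None,fx=3.6,fy=3.6,interpolation=2))
```

```text
(no output)
```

View pics/top4.png

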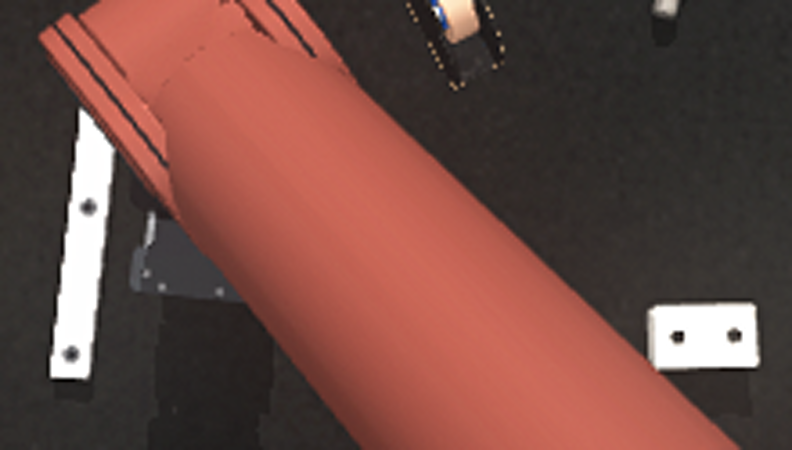

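View pics/side4.png

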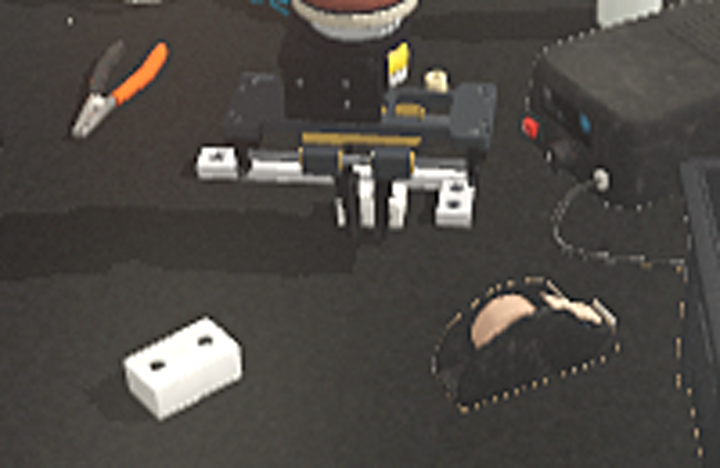

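Call:
arm_command(
  increments=[
    [0, 0, 0, 0.004, 0, 0, 0.85],
    [0, 0, 0, 0.005, 0, 0, 0.85],
    [0, 0, 0, 0.005, 0, 0, 0.85],
    [0, 0, 0, 0.003, 0, 0, 0.85],
    [0, 0, 0, 0.002, 0, 0, 0.85],
    [0, 0, 0, 0.001, 0, 0, 0.85],
    [0, 0, 0, 0.001, 0, 0, 0.85],
    [0, 0, 0, 0, 0, 0, 0.85],
  ],
)

```text
t: 11.4
position: [0.4558, 0.2121, 0.0266]
tcp_rot: [-0.0, 0.735, 0.678, 0.0]
contact_force: [-0.0, -0.1, 0.3]
grip_width: 0.151
```

Call:
arm_command(
  increments=[
    [0, 0, 0, 0.001, 0, 0, 0.85],
    [0, 0, 0, 0.001, 0, 0, 0.85],
    [0, 0, 0, 0.001, 0, 0, 0.85],
    [0, 0, 0, 0, 0, 0, 0.85],
  ],
)

```text
t: 11.9
position: [0.456, 0.2152, 0.0266]
tcp_rot: [-0.0, 0.735, 0.678, 0.0]
contact_force: [-0.0, -0.6, -0.7]
grip_width: 0.147
```

Call:
arm_command(
  increments=[
    [0, 0, 0, 0.001, 0, 0, 0.85],
    [0, 0, 0, 0.001, 0, 0, 0.85],
    [0, 0, 0, 0, 0, 0, 0.85],
  ],
)

```text
t: 12.28
position: [0.4561, 0.2166, 0.0265]
tcp_rot: [0.0, 0.736, 0.677, -0.0]
contact_force: [-0.5, -2.5, 3.2]
grip_width: 0.148
```

Call:
arm_command(
  increments=[
    [0, 0, 0, 0.001, 0, 0, 0.85],
    [0, 0, 0, 0.001, 0, 0, 0.85],
    [0, 0, 0, 0, 0, 0, 0.85],
  ],
)

```text
t: 12.65
position: [0.4561, 0.2167, 0.0264]
tcp_rot: [0.001, 0.736, 0.677, -0.002]
contact_force: [-2.2, -9.1, 7.0]
grip_width: 0.153
```

Call:
arm_command(
  increments=[
    [0, 0, 0, -0.004, 0, 0, 0.85],
    [0, 0, 0, -0.01, 0, 0, 0.85],
    [0, 0, 0, -0.016, 0, 0, 0.85],
    [0, 0, 0, -0.01, -0.01, -0.005, 0.85],
    [0, 0, 0, -0.02, -0.01, -0.02, 0.85],
    [0, 0, 0, -0.03, -0.01, -0.02, 0.85],
    [0, 0, 0, -0.03, -0.01, -0.01, 0.85],
    [0, 0, 0, -0.03, 0, 0, 0.85],
    [0, 0, 0, -0.02, 0, 0, 0.85],
    [0, 0, 0, 0, 0, 0, 0.85],
  ],
)

```text
t: 13.9
position: [0.4019, 0.0514, 0.0817]
tcp_rot: [0.0, 0.736, 0.676, -0.0]
contact_force: [-0.1, 0.7, 0.6]
grip_width: 0.154
```

```bash
cat > look.py <<'E'
from cell import optics
from h import *
import sys
k=sys.argv[1]
for n,(a,b,c,d) in dict(top=(185,310,200,330),side=(170,240,190,300)).items():
    p,dd=optics.grab_frame(n);cv2.imwrite(f"pics/{n}{k}f.png",p[:,:,::-1]);np.save(f"{n}{k}.npy",dd)
    cv2.imwrite(f"pics/{n}{k}.png",cv2.resize(p[a:b,c:d,::-1],None,fx=4.6 if n=="top" else 7,fy=4.6 if n=="top" else 7,interpolation=2))
E
python3 look.py 5
```

```text
(no output)
```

View pics/top5.png

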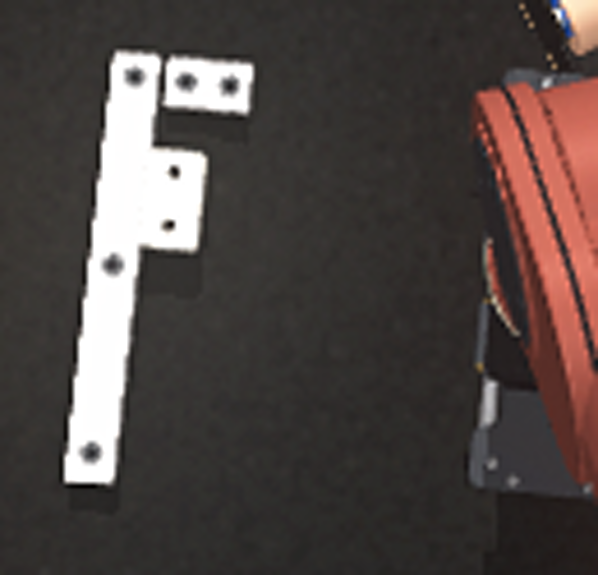

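View pics/side5.png

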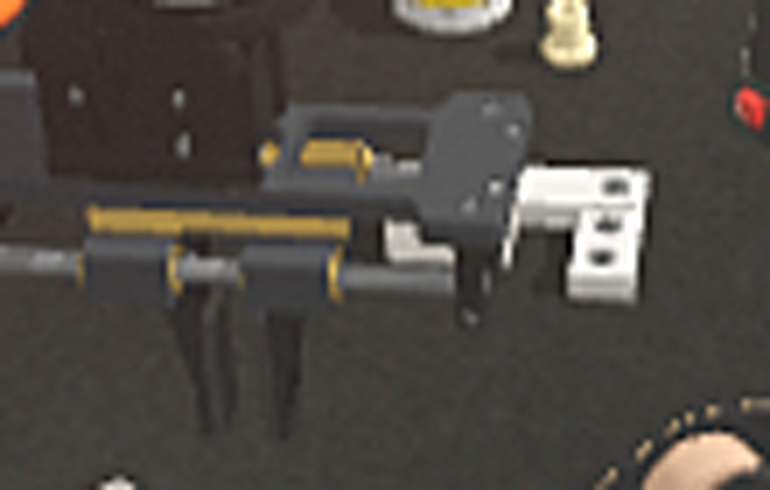

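Run:
```python
from cell import optics
from h import *
i=optics.camera_info("top")
c=np.array([.510,.253]);a=-.0845;X=np.array([np.cos(a),np.sin(a)]);Y=np.array([-np.sin(a),np.cos(a)])
for u,v in ((200,250),(207,152),(146,247),(155,148)):
    w=ray(i,200+u/4.6-.5,185+v/4.6-.5,.02)[:2];print((w*1e3).round(1),((w-c)@X*1e3).round(1),((w-c)@Y*1e3).round(1))
```

```text
[431.  227.4] -76.6 -32.1
[482.4 225. ] -25.1 -30.2
[432.2 255.4] -77.7 -4.1
[484.2 252.2] -25.6 -3.0
```

Call:
arm_command(
  increments=[
    [0, 0, 0, 0.01, -0.01, 0, 0.85],
    [0, 0, 0, 0.025, -0.0175, 0, 0.85],
    [0, 0, 0, 0.03, 0, 0, 0.85],
    [0, 0, 0, 0.03, 0, 0, 0.85],
    [0, 0, 0, 0.03, 0, 0, 0.85],
    [0, 0, 0, 0.03, 0, 0, 0.85],
    [0, 0, 0, 0.022, 0, 0, 0.85],
    [0, 0, 0, 0.014, 0, 0, 0.85],
    [0, 0, 0, 0.002, 0, 0, 0.85],
    [0, 0, 0, 0, 0, 0, 0.85],
    [0, 0, 0, 0, 0, 0, 0.85],
  ],
)

```text
t: 15.38
position: [0.391, 0.2466, 0.0815]
tcp_rot: [0.0, 0.736, 0.677, -0.0]
contact_force: [-0.7, -0.5, -0.7]
grip_width: 0.15
```

Call:
arm_command(
  increments=[
    [0, 0, 0, -0.001, 0, 0.015, 0.85],
    [0, 0, 0, 0, 0, 0.02, 0.85],
    [0, 0, 0, 0, 0, 0.012, 0.85],
    [0, 0, 0, 0, 0, 0.008, 0.85],
    [0, 0, 0, 0, 0, 0, 0.85],
  ],
)

```text
t: 16.0
position: [0.3905, 0.2463, 0.0261]
tcp_rot: [-0.0, 0.735, 0.678, -0.0]
contact_force: [-0.3, -0.2, -0.1]
grip_width: 0.148
```

Call:
arm_command(
  increments=[
    [0, 0, 0, 0, 0.004, 0, 0.85],
    [0, 0, 0, 0, 0.005, 0, 0.85],
    [0, 0, 0, 0, 0.005, 0, 0.85],
    [0, 0, 0, 0, 0.005, 0, 0.85],
    [0, 0, 0, 0, 0.005, 0, 0.85],
    [0, 0, 0, 0, 0.004, 0, 0.85],
    [0, 0, 0, 0, 0.004, 0, 0.85],
    [0, 0, 0, 0, 0.003, 0, 0.85],
    [0, 0, 0, 0, 0.002, 0, 0.85],
    [0, 0, 0, 0, 0, 0, 0.85],
  ],
)

```text
t: 17.25
position: [0.4279, 0.2434, 0.0266]
tcp_rot: [-0.0, 0.736, 0.677, 0.0]
contact_force: [-0.6, -0.3, 0.5]
grip_width: 0.147
```

Call:
arm_command(
  increments=[
    [0, 0, 0, 0, 0.002, 0, 0.85],
    [0, 0, 0, 0, 0.002, 0, 0.85],
    [0, 0, 0, 0, 0.002, 0, 0.85],
    [0, 0, 0, 0, 0.001, 0, 0.85],
    [0, 0, 0, 0, 0, 0, 0.85],
  ],
)

```text
t: 17.88
position: [0.4349, 0.2429, 0.0266]
tcp_rot: [-0.0, 0.736, 0.677, 0.0]
contact_force: [0.0, 0.0, -0.8]
grip_width: 0.149
```

Call:
arm_command(
  increments=[
    [0, 0, 0, 0, 0.001, 0, 0.85],
    [0, 0, 0, 0, 0.001, 0, 0.85],
    [0, 0, 0, 0, 0, 0, 0.85],
  ],
)

```text
t: 18.25
position: [0.4368, 0.2427, 0.0266]
tcp_rot: [0.0, 0.736, 0.677, 0.0]
contact_force: [-0.5, -0.3, -0.1]
grip_width: 0.149
```

Call:
arm_command(
  increments=[
    [0, 0, 0, 0, 0.001, 0, 0.85],
    [0, 0, 0, 0, 0.001, 0, 0.85],
    [0, 0, 0, 0, 0, 0, 0.85],
  ],
)

```text
t: 18.62
position: [0.4389, 0.2425, 0.0266]
tcp_rot: [0.0, 0.736, 0.677, 0.0]
contact_force: [0.2, 0.5, -0.2]
grip_width: 0.148
```

Call:
arm_command(
  increments=[
    [0, 0, 0, 0, 0.001, 0, 0.85],
    [0, 0, 0, 0, 0, 0, 0.85],
  ],
)

```text
t: 18.88
position: [0.4399, 0.2424, 0.0266]
tcp_rot: [0.0, 0.736, 0.677, 0.0]
contact_force: [-0.4, 0.1, -0.1]
grip_width: 0.151
```

```bash
python3 look.py 6
```

```text
(no output)
```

View pics/side6.png

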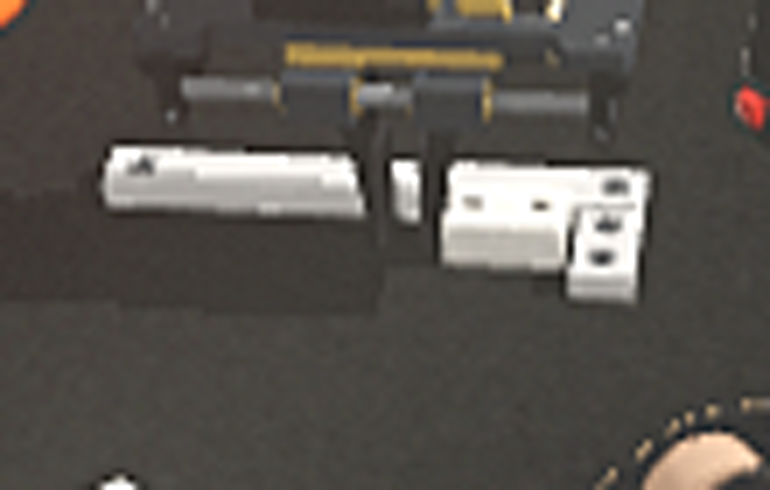

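Call:
arm_command(
  increments=[
    [0, 0, 0, 0, 0.001, 0, 0.85],
    [0, 0, 0, 0, 0, 0, 0.85],
  ],
)

```text
t: 19.23
position: [0.4408, 0.2423, 0.0266]
tcp_rot: [-0.0, 0.736, 0.678, 0.0]
contact_force: [0.3, -0.0, 0.3]
grip_width: 0.15
```

Call:
arm_command(
  increments=[
    [0, 0, 0, 0, 0.001, 0, 0.85],
    [0, 0, 0, 0, 0, 0, 0.85],
  ],
)

```text
t: 19.48
position: [0.4418, 0.2422, 0.0266]
tcp_rot: [-0.0, 0.736, 0.677, 0.0]
contact_force: [0.1, 0.6, 1.0]
grip_width: 0.148
```

Call:
arm_command(
  increments=[
    [0, 0, 0, 0, 0.001, 0, 0.85],
    [0, 0, 0, 0, 0, 0, 0.85],
  ],
)

```text
t: 19.73
position: [0.4428, 0.2422, 0.0266]
tcp_rot: [-0.0, 0.736, 0.678, 0.0]
contact_force: [0.5, -0.2, 0.7]
grip_width: 0.148
```

Call:
arm_command(
  increments=[
    [0, 0, 0, 0, 0.001, 0, 0.85],
    [0, 0, 0, 0, 0, 0, 0.85],
  ],
)

```text
t: 19.98
position: [0.4433, 0.2421, 0.0265]
tcp_rot: [-0.0, 0.735, 0.678, -0.0]
contact_force: [-2.9, -0.5, 2.7]
grip_width: 0.148
```

```bash
python3 look.py 7
```

```text
(no output)
```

View pics/side7.png

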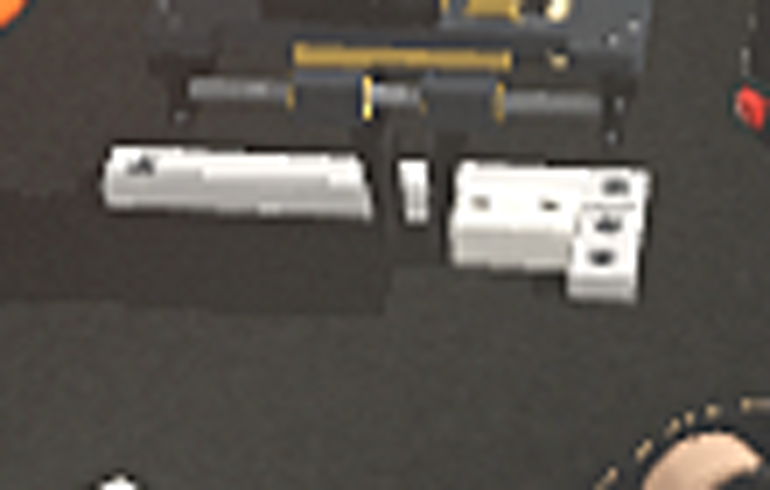

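Call:
arm_command(
  increments=[
    [0, 0, 0, 0, 0.001, 0, 0.85],
    [0, 0, 0, 0, 0, 0, 0.85],
  ],
)

```text
t: 20.32
position: [0.4434, 0.2422, 0.0264]
tcp_rot: [-0.001, 0.735, 0.678, -0.001]
contact_force: [-8.2, 0.2, 5.4]
grip_width: 0.149
```

Call:
arm_command(
  increments=[
    [0, 0, 0, 0, -0.003, 0, 0.85],
    [0, 0, 0, 0, -0.007, 0, 0.85],
    [0, 0, 0, 0, -0.01, 0, 0.85],
    [0, 0, 0, -0.008, -0.01, 0, 0.85],
    [0, 0, 0, -0.016, 0, 0, 0.85],
    [0, 0, 0, -0.016, 0, 0, 0.85],
    [0, 0, 0, -0.008, 0.01, 0, 0.85],
    [0, 0, 0, 0, 0.016, 0, 0.85],
    [0, 0, 0, 0, 0.016, 0, 0.85],
    [0, 0, 0, 0, 0.01, 0, 0.85],
    [0, 0, 0, 0, 0.004, 0, 0.85],
    [0, 0, 0, 0, 0, 0, 0.85],
  ],
)

```text
t: 21.82
position: [0.4666, 0.1923, 0.0264]
tcp_rot: [-0.0, 0.735, 0.678, -0.0]
contact_force: [0.0, -1.0, -0.6]
grip_width: 0.15
```

Run:
```python
from h import *
P=np.load("topP.npy").reshape(-1,3);m=(P[:,0]>.55)&(P[:,0]<.7)&(P[:,1]>.1)&(P[:,1]<.4)&(P[:,2]>.05);q=P[m];print(q[np.argsort(q[:,0])[:8]].round(3))
```

```text
[[0.578 0.323 0.055]
 [0.578 0.322 0.063]
 [0.578 0.326 0.053]
 [0.578 0.321 0.052]
 [0.579 0.319 0.051]
 [0.579 0.32  0.06 ]
 [0.579 0.312 0.05 ]
 [0.579 0.318 0.058]]
```

Call:
arm_command(
  increments=[
    [0, 0, 0, 0.005, 0, 0, 0.85],
    [0, 0, 0, 0.007, 0, 0, 0.85],
    [0, 0, 0, 0.005, 0, 0, 0.85],
    [0, 0, 0, 0.003, 0, 0, 0.85],
    [0, 0, 0, 0.001, 0, 0, 0.85],
    [0, 0, 0, 0.001, 0, 0, 0.85],
    [0, 0, 0, 0.001, 0, 0, 0.85],
    [0, 0, 0, 0, 0, 0, 0.85],
  ],
)

```text
t: 22.82
position: [0.4686, 0.2149, 0.0266]
tcp_rot: [-0.0, 0.736, 0.677, -0.0]
contact_force: [1.0, -0.1, -0.4]
grip_width: 0.149
```

Call:
arm_command(
  increments=[
    [0, 0, 0, 0.001, 0, 0, 0.85],
    [0, 0, 0, 0, 0, 0, 0.85],
  ],
)

```text
t: 23.08
position: [0.4686, 0.2155, 0.0265]
tcp_rot: [0.0, 0.736, 0.677, -0.0]
contact_force: [-1.3, -2.6, 1.7]
grip_width: 0.149
```

Call:
arm_command(
  increments=[
    [0, 0, 0, 0.001, 0, 0, 0.85],
    [0, 0, 0, 0, 0, 0, 0.85],
  ],
)

```text
t: 23.32
position: [0.4686, 0.2156, 0.0265]
tcp_rot: [0.0, 0.736, 0.677, -0.001]
contact_force: [-1.4, -7.0, 4.9]
grip_width: 0.149
```

Call:
arm_command(
  increments=[
    [0, 0, 0, -0.004, 0, 0, 0.85],
    [0, 0, 0, -0.01, 0, 0, 0.85],
    [0, 0, 0, -0.016, 0, 0, 0.85],
    [0, 0, 0, -0.02, -0.01, -0.005, 0.85],
    [0, 0, 0, -0.02, -0.02, -0.02, 0.85],
    [0, 0, 0, -0.03, -0.03, -0.03, 0.85],
    [0, 0, 0, -0.03, -0.03, -0.03, 0.85],
    [0, 0, 0, -0.03, 0, -0.03, 0.85],
    [0, 0, 0, -0.03, 0, -0.03, 0.85],
    [0, 0, 0, -0.03, 0, -0.03, 0.85],
    [0, 0, 0, -0.02, 0, -0.02, 0.85],
    [0, 0, 0, 0, 0, 0, 0.85],
  ],
)

```text
t: 24.82
position: [0.3597, -0.0164, 0.2226]
tcp_rot: [0.001, 0.737, 0.676, 0.001]
contact_force: [0.3, 0.2, -0.8]
grip_width: 0.147
```

```bash
python3 look.py 8
```

```text
(no output)
```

View pics/side8.png

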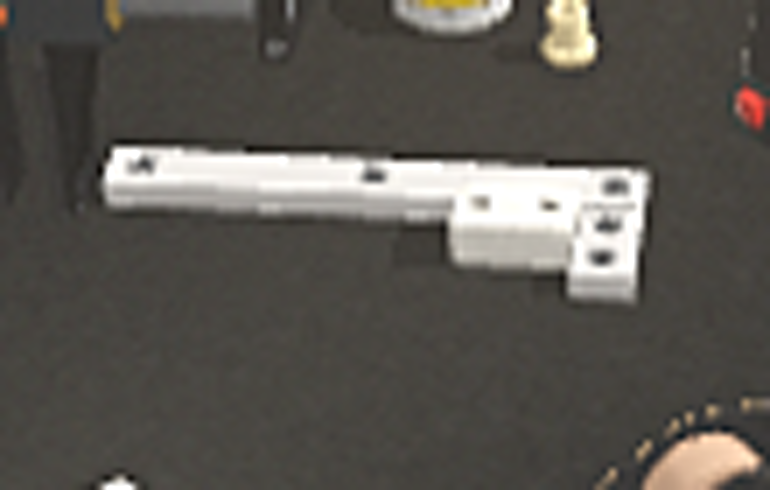

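View pics/top8.png

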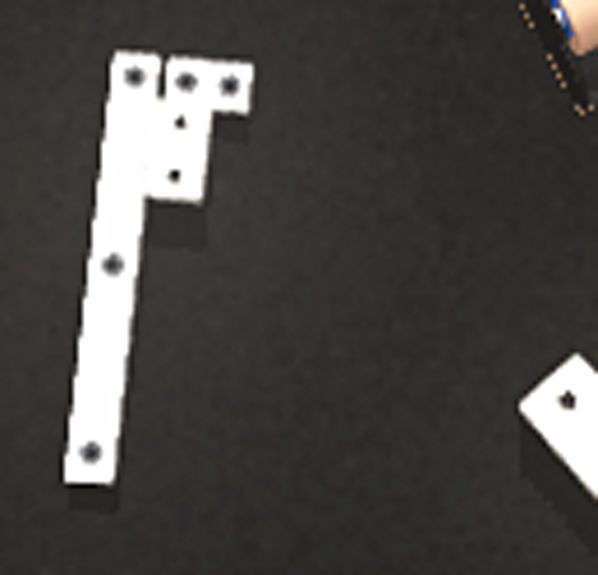

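Run:
```python
import cv2,numpy as np
a=cv2.imread("pics/side7f.png").astype(int);b=cv2.imread("pics/side8f.png").astype(int)
print("block diff",abs(a-b)[195:212,258:285].max())
t0=cv2.imread("pics/top0.png").astype(int);t=cv2.imread("pics/top8f.png").astype(int)
d=abs(t-t0).max(2)>60
n,l,s,c=cv2.connectedComponentsWithStats(d.astype(np.uint8));print(s[s[:,4]>8][1:])
cv2.imwrite("pics/fin.png",cv2.resize(b[190:218,250:290].astype(np.uint8),None,fx=18,fy=18,interpolation=0))
```

```text
block diff 29
[[  232   206    14    23   261]
 [  375   208    96   212 16968]
 [  373   215     7    60   111]
 [  337   225    30    57   448]
 [  347   256     6    13    43]
 [  346   283     6    17    58]
 [  337   377    38    43  1215]
 [  376   378    10    42   298]]
```

View pics/fin.png

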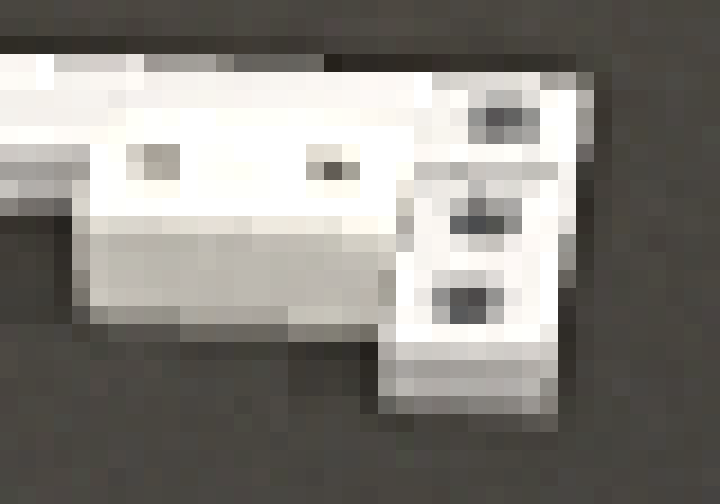

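Call:
arm_command(
  increments=[
    [0, 0, 0, 0.015, 0.002, 0.01, 0.85],
    [0, 0, 0, 0.03, 0.004, 0.02, 0.85],
    [0, 0, 0, 0.04, 0.005, 0.03, 0.85],
    [0, 0, 0, 0.04, 0.005, 0.03, 0.85],
    [0, 0, 0, 0.04, 0.005, 0.02, 0.85],
    [0, 0, 0, 0.04, 0.005, 0.02, 0.85],
    [0, 0, 0, 0.03, 0.004, 0.01, 0.85],
    [0, 0, 0, 0.02, 0.002, 0, 0.85],
    [0, 0, 0, 0.01, 0, 0, 0.85],
    [0, 0, 0, 0, 0, 0, 0.85],
    [0, 0, 0, 0, 0, 0, 0.85],
  ],
)

```text
t: 26.3
position: [0.4127, 0.2458, 0.0814]
tcp_rot: [0.0, 0.736, 0.677, -0.0]
contact_force: [-0.1, -0.3, 0.1]
grip_width: 0.153
```

Call:
arm_command(
  increments=[
    [0, 0, 0, -0.0015, 0, 0.015, 0.85],
    [0, 0, 0, 0, 0, 0.02, 0.85],
    [0, 0, 0, 0, 0, 0.012, 0.85],
    [0, 0, 0, 0, 0, 0.008, 0.85],
    [0, 0, 0, 0, 0.008, 0, 0.85],
    [0, 0, 0, 0, 0.01, 0, 0.85],
    [0, 0, 0, 0, 0.006, 0, 0.85],
    [0, 0, 0, 0, 0.003, 0, 0.85],
    [0, 0, 0, 0, 0.002, 0, 0.85],
    [0, 0, 0, 0, 0, 0, 0.85],
  ],
)

```text
t: 27.55
position: [0.4417, 0.2428, 0.0266]
tcp_rot: [-0.0, 0.735, 0.678, -0.0]
contact_force: [-0.1, -0.1, 0.4]
grip_width: 0.151
```

Call:
arm_command(
  increments=[
    [0, 0, 0, 0, 0.001, 0, 0.85],
    [0, 0, 0, 0, 0, 0, 0.85],
  ],
)

```text
t: 27.8
position: [0.4427, 0.2427, 0.0266]
tcp_rot: [0.0, 0.735, 0.678, 0.0]
contact_force: [0.3, -0.8, 0.5]
grip_width: 0.15
```

Call:
arm_command(
  increments=[
    [0, 0, 0, 0, 0.001, 0, 0.85],
    [0, 0, 0, 0, 0, 0, 0.85],
  ],
)

```text
t: 28.05
position: [0.4433, 0.2426, 0.0265]
tcp_rot: [-0.0, 0.735, 0.678, -0.0]
contact_force: [-3.2, 0.4, 1.7]
grip_width: 0.146
```

Call:
arm_command(
  increments=[
    [0, 0, 0, 0, 0.0005, 0, 0.85],
    [0, 0, 0, 0, 0, 0, 0.85],
    [0, 0, 0, 0, -0.003, 0, 0.85],
    [0, 0, 0, 0, -0.008, 0, 0.85],
    [0, 0, 0, 0, -0.012, 0, 0.85],
    [0, 0, 0, 0, 0, -0.02, 0.85],
    [0, 0, 0, -0.01, 0, -0.04, 0.85],
    [0, 0, 0, -0.03, 0, -0.04, 0.85],
    [0, 0, 0, -0.04, 0, -0.04, 0.85],
    [0, 0, 0, -0.05, 0, -0.03, 0.85],
    [0, 0, 0, -0.05, 0, 0, 0.85],
    [0, 0, 0, -0.05, 0, 0, 0.85],
    [0, 0, 0, -0.03, 0, 0, 0.85],
    [0, 0, 0, 0, 0, 0, 0.85],
  ],
)

```text
t: 29.8
position: [0.4, -0.0163, 0.1978]
tcp_rot: [0.001, 0.737, 0.676, 0.0]
contact_force: [-0.4, 0.2, -0.7]
grip_width: 0.152
```

```bash
python3 look.py 9
python3 - <<'E'
import cv2,numpy as np
a=cv2.imread("pics/side9f.png");b=cv2.imread("pics/side8f.png");e=cv2.imread("pics/top8f.png");f=cv2.imread("pics/top9f.png")
w=np.vstack([cv2.resize(x,(480,336),interpolation=2)[:290] for x in (b[190:218,250:290],a[190:218,250:290])])
v=np.vstack([cv2.resize(x,(300,290),interpolation=2) for x in (e[190:240,210:262],f[190:240,210:262])])
cv2.imwrite("pics/fin9.png",np.hstack([w,v]))
s=cv2.imread("pics/side0.png").astype(int)
for nm,(y0,y1,x0,x1) in dict(tin=(155,178,240,268),bush=(165,183,262,278),holder=(290,312,285,332)).items(): print(nm,abs(a.astype(int)-s)[y0:y1,x0:x1].max(2).mean())
E
```

```text
tin 52.82142857142857
bush 2.8229166666666665
holder 1.8317214700193423
```

View pics/fin9.png

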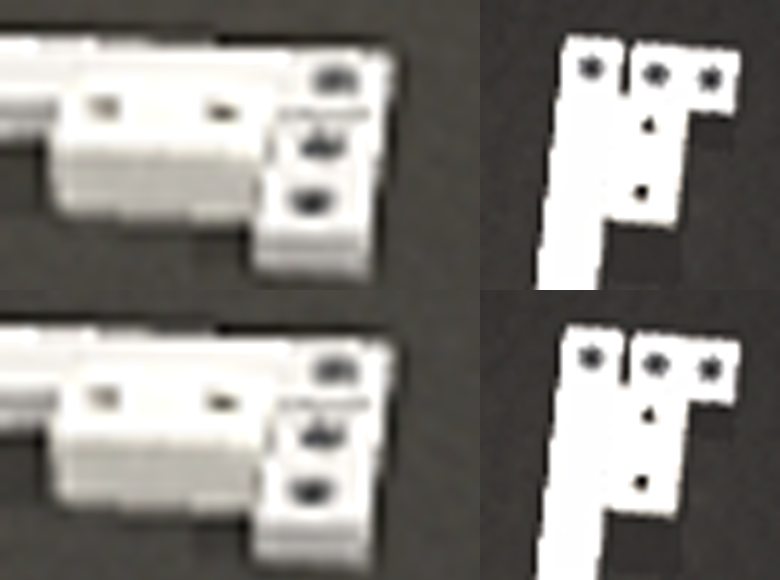

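```bash
python3 -c "
import cv2
a=cv2.imread('pics/top0.png').astype(int);b=cv2.imread('pics/top9f.png').astype(int)
print(abs(a-b)[215:248,140:172].max(),abs(a-b)[203:218,170:185].max(),abs(a-b)[158:192,378:398].max())
from cell import order;print(order.close_job())"
```

```text
3 4 196
the job is handed in; nothing more can be done
None
```

The 50 × 30 mm block is seated in the corner stop, long side against the long fence and one end against the end stop, and the job is handed in at about 30 s. I pushed it flat along its long side to the fence, turning it parallel on the way. Then I pushed its end up to the end stop and nudged it again on the side. A last light push on the end confirmed it was seated, and I moved clear.

- **Seating:** Repeat pushes met resistance at the same tool positions each time: about −41 mm in the corner stop's y on the long side, and x = 0.4433 m at the end. The last pictures from both cameras show no visible gap and no shift between the final two looks. The pictures only resolve about 2 mm, so the "no gap" result rests mainly on the contact checks.
- **Forces:** The highest force shown by any move was about 12 N.
- **Bystanders:** The tin and bush look the same as at the start in the top view, and the bush and bit holder in the side view.
- **Checks that disagreed:** The tin area differed in the side view, and the bit holder area differed in the top view. The arm was probably in front of each, but I did not look at those areas to confirm it.
- **Finger width:** The end contact came about 6 mm further on than I predicted, so the fingertips are probably narrower than I assumed.

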